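Clear the marble slab, then hold a bun over it with the tongs

ROBOT

A 7-joint arm with a two-finger parallel gripper is mounted at the origin on the work surface. World frame = base frame: x ahead of the robot, y to its left, z up, the work surface at z = 0. Lengths are in m, angles in rad, forces in N, time in s.
With the tool pointing down it reaches from about 0.425 to 0.875 m from the base axis. Payload 9.9 kg.
Tool frame: the origin (TCP) lies midway between the tips of the shut fingers; the grasp point (between the pads) lies 19 mm behind it; z points along the fingers, y is the line along which they close (so a half turn about z gives the same grasp; the last joint's range is limited). The gripper opens to 85 mm and grips with 20 to 120 N. Pads are 22 mm wide; open, the fingers measure 114 mm over their backs; the gripper's body (76 mm by 85 mm) begins 54 mm behind the grasp point. The pads swing forward as they close: fully open they stand 13 mm farther back than shut.
Start: joints at [-1.384, 0.576, 0.025, 1.437, -0.015, 1.129, -0.057], TCP at [0.181, 0.65, 0.231] pointing down, gripper open.
Joint ranges: [-2.76, 2.76], [-0.34, 2.15], [-1.52, 1.57], [0.19, 2.46], [-1.09, 4.23], [0.17, 1.99], [-2.82, 2.82]. Speed limits (rad/s): [2.22, 2.22, 3.01, 3.01, 3.14, 3.14, 3.14].

INTERFACE

Orientations are given as a unit quaternion [w, x, y, z].
In Python, from workcell import observe, imaging, ctrl gives the robot as it stands.
- The arm moves only by the shell command python3 -m handwheel 'ROWS'. ROWS is JSON, a list of rows, each a list of 7 numbers: the shift along the world's x, y, z in m, then the turn, a rotation vector about the world's x, y, z in rad, then the closure in counts, from 0 (fully open) to 255 (shut). A call has 1 to 5 rows; each row is the pose to reach, as a shift and turn from the pose commanded when the call began; what a row does not reach only later rows make up. A row lasts 1/8 s, in which the tool goes at most 62.5 mm and 10.7 degrees, less where a joint would pass 70% of its speed; a pose out of reach is approached as far as the arm can. A call with a gripper value outside its range is refused whole. The fingers move at their own pace and stop on an object; the grip force is fixed at half the most. Time passes only in rows, so rows that repeat a pose let the fingers close. It gives the time, the measured TCP pose, the force, the opening and the grip force at its end, in the units of the state.
- observe(): the state, without advancing time (a new reading comes with each control period).
- imaging.capture(name): name is "side" or "top"; returns a dict with "pixels" (480x640x3 uint8, red, green, blue), "mtx" (3x3 intrinsics, pixels), "k1" (the pictures are not rectified: a ray, as slopes to the right and down, at radius r is drawn at 1 + k1 r^2 times it, then the intrinsics apply), "R" (3x3) and "t" (3): a world point X has camera coordinates R X + t. Camera axes: x right, y down, z forward; pixel columns grow to the right and rows downward; lengths in m; the calibration is good to about 2 mm. A picture is of the moment at which its call begins. There is no depth.
- ctrl.sign_off(): hands the job in; it is judged then, once.
The state is a dict: "time_s": time; "joints": joint angles; "dq": joint speeds; "tau": joint torques, N m; "tcp_pos": TCP position; "tcp_rot": TCP orientation; "contact_force": force on the tool from outside, world axes, zero at the start; "torque": the same for the moment, N m; "gripper_width": finger opening in m; "gripper_force": force on a finger pad.
Only numpy, scipy, OpenCV 4.12 (cv2) and the standard library are available. Lean on these libraries where they do the work, as an engineer would, in place of code of your own. Each camera call takes 0.05 s, during which the arm holds its last target. There are 200 camera calls.

TASK

Grip the scraper block and push the three broken pieces of chocolate off the marble slab onto the bench with it, then stand or lay the scraper on the bench, clear of the slab. Then pick up the kitchen tongs, close them on the round bun on the baking tray, lift it and carry it over the middle of the slab, and finish while still holding it there in the squeezed tongs, well above the slab (about a hand's width), ready for plating. Touch the chocolate and the bun only with the tools, never with the gripper, and do not disturb the sausage rolls, the jug or the jar.

Things in the scene. Friction and masses are not known exactly. Their poses are not given: they have to be found in the camera images.
- slab_top (a point): white marble slab, 200 (its x) x 170 (its y) x 20 mm high, fixed flat on the bench at the robot's right; point at the centre of its top face, z up
- chip0_mid (a point): piece of dark chocolate, 26 x 18 x 12 mm, 10 g, loose on the slab, lying within 52 mm of the slab's middle line (its x axis) and 70 mm of its y axis; point at the piece's centre
- chip1_mid (a point): piece of dark chocolate, 26 x 18 x 12 mm, 10 g, loose on the slab, lying within 52 mm of the slab's middle line (its x axis) and 70 mm of its y axis; point at the piece's centre
- chip2_mid (a point): piece of dark chocolate, 26 x 18 x 12 mm, 10 g, loose on the slab, lying within 52 mm of the slab's middle line (its x axis) and 70 mm of its y axis; point at the piece's centre
- scraper_mid (a point): scraper block: beech block with a steel lower edge, 28 mm thick (its x) x 110 mm long (its y) x 58 mm high (its z), about 160 g, standing loose on its long edge on the bench between slab and tray; point at its centre, 29 mm up. Grip it across its 28 mm thickness
- tongs_grip (a point): steel kitchen tongs with black grip pads, loose on the bench, arms side by side on edge: pinch them together from above. Strips 26 mm high, 240 mm long, 150 g in all. Point midway between the pads, 13 mm up; x along the tongs to the jaws, y across, z up. Pads: 60 mm long, 36 mm high, 55 mm over their outsides sprung open, 36 mm with the bun held. Pivot at x = -85 mm
- tongs_jaws (a point): point midway between the tongs' jaws, 105 mm from the grip point, 13 mm up, same axes. Inside width between jaws: 93 mm sprung open, 76 mm with the pads pinched to 47 mm over their outsides, 52 mm on the bun. Jaws 47 mm long, 26 mm high, 4 mm thick, ending 33 mm past this point in tips turned 5 mm inward
- tongs_left (a joint): closing angle of the tongs' left arm, rad: 0 sprung open, about 0.11 on the bun, 0.19 shut on nothing; the right arm moves alike. A spring resists at the pads with 7 N at once, 11 N at 0.11. Pinched lightly (pads 47 mm over their outsides, about 0.045) the tongs can be lifted and carried with the jaws still open
- tray_mid (a point): baking tray with white paper, fixed on the bench at the robot's left, 300 mm (its x) x 140 mm (its y), floor 3 mm high, rim 8 mm high; point at the centre of its floor. Three baked things lie in a row along its x, 95 mm apart, one the bun; the side of the tray towards -y is free
- bun_mid (a point): the round bun, diameter 52 mm (widest from 10 to 32 mm up), 44 mm high, about 50 g, firm, standing loose on the tray in one of the three places; point at its centre, 22 mm up
- roll_a_mid (a point): oblong sausage roll, 44 x 98 x 40 mm, on the tray, its length across the tray: leave alone; point at its centre
- roll_b_mid (a point): another such sausage roll: leave alone
- jug_mid (a point): white mug-shaped cream jug, diameter 68 mm, 85 mm high, on the bench far ahead: leave alone; point at its centre
- jar_mid (a point): amber glass jar, diameter 56 mm, 85 mm high, on the bench far ahead: leave alone; point at its centre

How it is judged:
By the outcome, as a careful person would: the job done as asked, in the order asked, and still so for the second after the job is handed in, while the arm keeps its last pose, push and grip.
It also fails if it takes over 69 s, if anything falls off the work surface, if the arm or the gripper's body presses on something with over 40 N, if the wrist force passes 120 N, or if a joint passes its speed limit or range.

## Working session

There is one attempt and no reset: what is moved stays moved. The work goes in short steps, Python scripts to look and compute and a shell command to move; the robot and the scene stay as the last step left them, time stands still between calls to the robot, and variables do not carry over. Pictures are saved under pics/ and viewed, at most 10 in all, crops included, and the job is handed in when it is done.

```bash
mkdir -p pics
cat > h.py <<'E'
import numpy as np, cv2, json
from workcell import observe, imaging, ctrl
def cap(n,save=None):
    c=imaging.capture(n)
    if save: cv2.imwrite('pics/'+save,c['pixels'][:,:,::-1])
    return c
def ray(c,u,v):
    K=np.array(c['mtx']);R=np.array(c['R']);t=np.array(c['t'])
    d=np.array([(u-K[0,2])/K[0,0],(v-K[1,2])/K[1,1]]);s=d.copy()
    for _ in range(20): s=d/(1+c['k1']*(s@s))
    return -R.T@t, R.T@np.array([s[0],s[1],1])
def onz(c,u,v,z):
    o,d=ray(c,u,v); return o+d*(z-o[2])/d[2]
def proj(c,X):
    p=np.array(c['R'])@np.array(X)+np.array(c['t']);s=p[:2]/p[2];s=s*(1+c['k1']*(s@s))
    K=np.array(c['mtx']);return np.array([K[0,0]*s[0]+K[0,2],K[1,1]*s[1]+K[1,2]])
def tri(c1,p1,c2,p2):
    a,d=ray(c1,*p1);b,e=ray(c2,*p2)
    k=np.linalg.lstsq(np.c_[d,-e],b-a,rcond=None)[0]
    P,Q=a+d*k[0],b+e*k[1]; return (P+Q)/2,np.linalg.norm(P-Q)
E
python3 - <<'E'
from h import *
for n in('side','top'):
    c=cap(n,n+'0.png'); print(n,-np.array(c['R']).T@c['t'],np.round(c['R'],3).tolist(),c['mtx'][0],c['k1'])
print(observe())
E
```

```text
side [-0.09160991 -0.66964827  0.75545538] [[0.7, -0.714, -0.01], [-0.434, -0.414, -0.8], [0.567, 0.565, -0.6]] [532.03503353   0.         322.00491884] -0.008723357862397562
top [0.50070461 0.0212909  1.03054072] [[0.008, -1.0, -0.003], [-0.994, -0.008, -0.112], [0.112, 0.004, -0.994]] [529.45323727   0.         322.58229083] -0.05935234528010845
{'time_s': 0.1, 'joints': array([-1.38379778,  0.57646531,  0.02485253,  1.437819  , -0.01499453,
        1.12901502, -0.05648014]), 'dq': array([ 3.61966536e-04, -1.10430454e-03, -7.07692957e-04, -2.55273950e-03,
       -2.90743031e-05,  1.85337764e-03,  2.64017590e-05]), 'tau': array([ 5.87058850e-03, -7.67296958e+01,  2.25792781e+00, -2.86603510e+01,
        1.60486501e-02,  8.66080925e-03,  6.21254770e-06]), 'tcp_pos': array([0.18045149, 0.65000737, 0.23051916]), 'tcp_rot': array([-5.98905773e-05,  1.34960917e-01,  9.90850630e-01, -7.58636754e-04]), 'contact_force': array([ 0.71568826,  0.45922865, -0.22948522]), 'torque': array([ 0.0090646 , -0.01114764,  0.02594052]), 'gripper_force': 0.0, 'gripper_width': 0.08584264303145539}
```

View pics/top0.png

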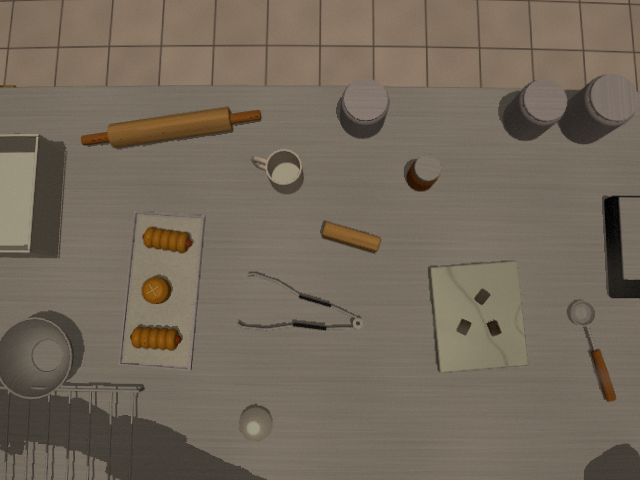

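View pics/side0.png

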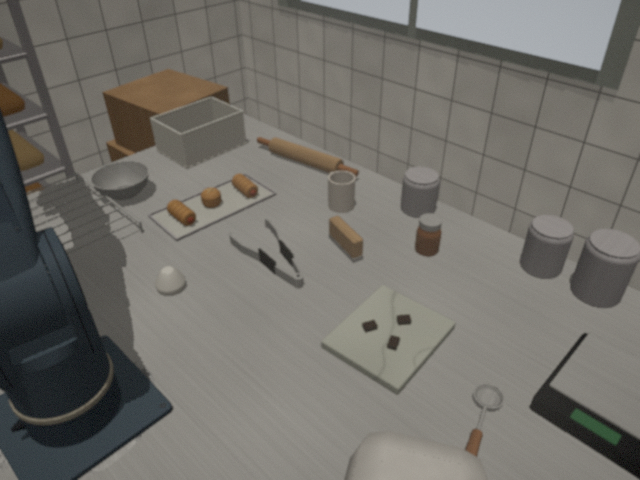

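The top view shows the scraper at (351,236), the tongs' pads at (315,299) and (310,324), their pivot at (357,322) and jaws at left (245,273–322). The bun is at (156,290), the slab's middle at (479,316), and the chips at (482,296), (464,326) and (494,328). In the side view the scraper is at (346,237), the pads at (267,259) and (286,250), the bun at (211,197), and the chips at (370,326), (404,320) and (393,342).

```bash
cat > m.py <<'E'
from h import *
def blobs(c,roi,f,mn):
    x0,y0,x1,y1=roi; im=c['pixels'][y0:y1,x0:x1]
    hsv=cv2.cvtColor(im,cv2.COLOR_RGB2HSV).astype(int)
    m=f(hsv).astype(np.uint8)
    n,l,s,ct=cv2.connectedComponentsWithStats(m)
    out=[]
    for i in range(1,n):
        if s[i,4]>=mn:
            cs=max(cv2.findContours((l==i).astype(np.uint8),0,1)[0],key=len)
            out.append((int(s[i,4]),ct[i]+[x0,y0],cv2.minAreaRect(cs),cs[:,0]+[x0,y0]))
    return sorted(out,key=lambda b:-b[0])
orange=lambda h:(h[...,1]>100)&(h[...,0]<25)&(h[...,2]>60)
dark=lambda h:(h[...,2]<62)
E
python3 - <<'E'
from m import *
T=cap('top');S=cap('side')
def show(n,a,b,mn=15):
    for l,c,q in a:
        pass
rt={'scr':((315,215,390,260),orange),'bun':((138,272,175,308),orange),'pads':((290,288,335,332),dark),'chips':((445,280,512,345),dark),'slab':((415,250,540,380),lambda h:h[...,2]>0)}
rs={'scr':((322,210,370,262),orange),'bun':((200,184,224,208),orange),'pads':((250,236,300,275),dark),'chips':((355,308,420,355),dark)}
B={}
for n in rs:
    for c,r,k in((T,rt,'T'),(S,rs,'S')):
        B[n,k]=b=blobs(c,*r[n],25 )
        print(n,k,[(x[0],x[1].round(1).tolist(),[np.round(q,1).tolist() for q in x[2]]) for x in b[:4]])
    for x in B[n,'T'][:4]:
        for y in B[n,'S'][:4]:
            P,e=tri(T,x[1],S,y[1])
            if e<.012: print('  ',P.round(4),round(e,4))
# scraper top-view corners at z .058
b=B['scr','T'][0]; print(np.array([onz(T,*p,.058)[:2] for p in cv2.boxPoints(b[2])+[315,215]]).round(4).tolist())
# slab/tray: bright low-sat mask
for nm,roi in(('slab',(415,250,540,380)),('tray',(110,200,215,380))):
    x0,y0,x1,y1=roi; im=T['pixels'][y0:y1,x0:x1]; h=cv2.cvtColor(im,cv2.COLOR_RGB2HSV)
    g=cv2.GaussianBlur(h[...,2],(5,5),0); th,m=cv2.threshold(g,0,255,cv2.THRESH_OTSU)
    m=cv2.morphologyEx(m,cv2.MORPH_CLOSE,np.ones((9,9)))
    c=max(cv2.findContours(m,0,1)[0],key=cv2.contourArea); q=cv2.boxPoints(cv2.minAreaRect(c))+[x0,y0]
    z=.02 if nm=='slab' else .008
    w=np.array([onz(T,*p,z)[:2] for p in q]); print(nm,th,q.round(1).tolist(),w.round(4).tolist(),w.mean(0),np.linalg.norm(w-np.roll(w,1,0),axis=1))
for nm,a,b in(('pivot',(357,322),(298,280)),('jawL',(250,273),(270,226)),('jawR',(240,322),(232,237)),('slabNearR',(525.5,360),(397.5,388)),('slabFarL',(430,266),(386,288))):
    print(nm,tri(T,a,S,b),onz(T,*a,.013))
cv2.imwrite('pics/z.png',cv2.resize(T['pixels'][250:350,220:380,::-1],None,fx=5,fy=5,interpolation=cv2.INTER_CUBIC))
E
```

```text
scr T [(922, [351.0, 236.3], [[35.7, 21.9], [58.7, 17.3], 15.9])]
scr S []
bun T [(615, [155.3, 290.1], [[16.8, 18.4], [27.6, 27.2], 69.0])]
bun S [(285, [210.6, 197.1], [[10.0, 13.0], [18.0, 18.0], 90.0])]
   [0.5264 0.3454 0.022 ] 0.0025
pads T [(142, [309.1, 325.6], [[19.0, 37.6], [34.1, 4.3], 7.1]), (114, [314.5, 300.2], [[24.6, 12.1], [32.8, 3.6], 16.4])]
pads S [(166, [266.6, 260.7], [[16.7, 24.8], [25.8, 8.1], 41.2]), (117, [285.6, 252.3], [[35.4, 16.0], [24.1, 6.6], 51.3])]
   [0.4618 0.0507 0.0174] 0.0037
   [0.5097 0.0411 0.0188] 0.0043
chips T [(137, [493.4, 327.4], [[48.3, 47.5], [13.8, 10.1], 66.8]), (96, [481.2, 297.2], [[36.6, 16.7], [9.5, 12.5], 38.7]), (60, [464.8, 323.2], [[19.8, 44.0], [9.8, 7.6], 18.4])]
chips S [(60, [369.2, 326.4], [[14.3, 17.9], [7.0, 10.8], 71.6]), (56, [403.7, 320.3], [[48.4, 11.9], [6.6, 11.0], 80.5]), (55, [392.7, 343.3], [[37.7, 34.4], [7.3, 11.1], 18.4])]
   [ 0.461  -0.2985  0.0235] 0.0029
   [ 0.5188 -0.2772  0.0241] 0.0002
   [ 0.4664 -0.2422  0.0229] 0.0091
[[0.6272, 0.0297], [0.6584, 0.0211], [0.629, -0.0836], [0.598, -0.0747]]
slab 
[... 379 characters left out ...]
0.33507817] [0.12936112 0.29395572 0.13308966 0.29203979]
pivot (array([ 0.46928104, -0.04051741,  0.01242399]), np.float64(0.0034253071174725654)) [ 0.47059542 -0.04160032  0.013     ]
jawL (array([5.64624117e-01, 1.65074453e-01, 5.05694582e-04]), np.float64(0.003775515199714025)) [0.56242822 0.16454142 0.013     ]
jawR (array([0.46752886, 0.18285323, 0.01047745]), np.float64(0.0025754359476412095)) [0.46861614 0.18163851 0.013     ]
slabNearR (array([ 0.39780392, -0.36166086,  0.01258626]), np.float64(0.005995288509528153)) [ 0.39992708 -0.36374174  0.013     ]
slabFarL (array([ 0.57992323, -0.18445687,  0.0074161 ]), np.float64(0.0025099974050312736)) [ 0.5785933  -0.18243311  0.013     ]
```

View pics/z.png

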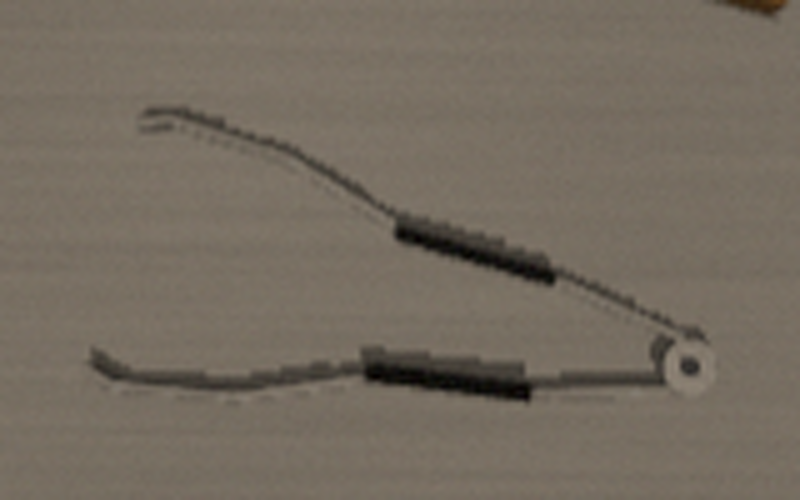

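The zoom shows the tongs' pads at about (315,299) and (309,325) in full-frame pixels, with the jaws opening to the left (+y) and the pivot ring at right. The arms are intact and sprung open.

Run:
```python
from m import *
T=cap('top');S=cap('side')
q=[(430,266),(517,262),(526,360),(438,370)]
T0=cv2.cvtColor(T['pixels'],cv2.COLOR_RGB2GRAY).astype(np.float32)
q=cv2.cornerSubPix(T0.astype(np.uint8),np.float32(q).reshape(-1,1,2),(4,4),(-1,-1),(3,40,.01))[:,0]
s=np.float32([(386,288),(455,324),(397,388),(323,344)]).reshape(-1,1,2)
s=cv2.cornerSubPix(cv2.cvtColor(S['pixels'],cv2.COLOR_RGB2GRAY),s,(4,4),(-1,-1),(3,40,.01))[:,0]
w=np.array([onz(T,*p,.02)[:2] for p in q]);print('slab',q.round(1).tolist(),w.round(4).tolist(),w.mean(0),np.linalg.norm(w-np.roll(w,1,0),axis=1))
for a,b in zip(q,s): print('  tri',b.round(1),tri(T,a,S,b))
b=blobs(S,(322,210,370,262),lambda h:(h[...,1]>75)&(h[...,0]<25)&(h[...,2]>70),40)
print([(x[0],x[1],x[2]) for x in b])
if b:
    hull=b[0][3]; print('side extremes',*[hull[i] for i in(hull[:,0].argmin(),hull[:,0].argmax(),hull[:,1].argmin(),hull[:,1].argmax())])
    P=[.630,-.028]; 
    for z in(0,.058):
        for sx in(-1,1):
            for sy in(-1,1):
                th=np.radians(-15.6);X=[P[0]+sx*.014*np.cos(th)-sy*.055*np.sin(th),P[1]+sx*.014*np.sin(th)+sy*.055*np.cos(th),z]
                print(z,sx,sy,proj(S,X).round(1),proj(T,X).round(1))
t=blobs(T,(315,215,390,260),orange,40)[0][3];print('top ext',*[t[i] for i in(t[:,0].argmin(),t[:,0].argmax(),t[:,1].argmin(),t[:,1].argmax())])
```

```text
slab [[429.29998779296875, 266.29998779296875], [515.2999877929688, 261.20001220703125], [527.2000122070312, 363.70001220703125], [439.6000061035156, 371.6000061035156]] [[0.5776, -0.1796], [0.5884, -0.3466], [0.3936, -0.3642], [0.3789, -0.1968]] [ 0.48462728 -0.27180162] [0.19939322 0.16738684 0.19560166 0.16798323]
  tri [382.8 284.6] (array([ 0.57738589, -0.17990164,  0.01604145]), np.float64(0.0013297262842293335))
  tri [454.6 323.1] (array([ 0.58802776, -0.34733914,  0.0155686 ]), np.float64(0.002260851133532358))
  tri [397. 388.] (array([ 0.39215073, -0.36309956,  0.01897899]), np.float64(0.003889264382062931))
  tri [320.7 341.6] (array([ 0.37768016, -0.19694507,  0.01618319]), np.float64(0.002093455452401879))
[(700, array([345.87      , 235.94857143]), ((23.5, 26.0), (45.961936950683594, 19.091880798339844), 45.0))]
side extremes [330 219] [361 248] [334 217] [355 256]
0 -1 -1 [353.7 263.1] [374.9 254.3]
0 -1 1 [328.5 237.5] [320.8 238.9]
0 1 -1 [364.2 259.1] [378.7 240.7]
0 1 1 [338.6 233.9] [324.8 225.3]
0.058 -1 -1 [354.4 242.4] [377.9 251.3]
0.058 -1 1 [328.5 217.4] [320.6 235. ]
0.058 1 -1 [365.2 238.4] [381.9 236.8]
0.058 1 1 [338.9 213.8] [324.8 220.6]
top ext [322 231] [380 241] [326 221] [374 252]
```

```bash
python3 -m handwheel '[[0.03,-0.045,0,0,0,-0.1,0],[0.06,-0.09,0,0,0,-0.2,0],[0.09,-0.135,0,0,0,-0.3,0],[0.12,-0.18,0,0,0,-0.42,0],[0.15,-0.226,0,0,0,-0.524,0]]'
python3 -m handwheel '[[0.03,-0.045,0,0,0,-0.1,0],[0.06,-0.09,0,0,0,-0.2,0],[0.09,-0.135,0,0,0,-0.3,0],[0.12,-0.18,0,0,0,-0.42,0],[0.15,-0.226,0,0,0,-0.524,0]]'
python3 -m handwheel '[[0.04,-0.05,-0.02,0,0,-0.1,0],[0.08,-0.11,-0.04,0,0,-0.2,0],[0.12,-0.17,-0.06,0,0,-0.35,0],[0.15,-0.226,-0.08,0,0,-0.524,0],[0.15,-0.226,-0.1,0,0,-0.524,0]]'
```

```text
time_s: 0.92
tcp_pos: [0.3314, 0.4229, 0.2315]
tcp_rot: [0.0, 0.389, 0.921, 0.0]
contact_force: [1.4, 0.4, -0.1]
gripper_width: 0.0856
gripper_force: 0.0
time_s: 1.55
tcp_pos: [0.4814, 0.1971, 0.2315]
tcp_rot: [0.0, 0.614, 0.789, 0.0]
contact_force: [-0.0, 0.8, -0.4]
gripper_width: 0.0853
gripper_force: 0.0
time_s: 2.17
tcp_pos: [0.6323, -0.0313, 0.1313]
tcp_rot: [0.001, 0.798, 0.603, 0.0]
contact_force: [0.5, 1.4, 0.1]
gripper_width: 0.0852
gripper_force: 0.0
```

```bash
python3 -m handwheel '[[-0.001,0.002,-0.04,0,0,0,0],[-0.002,0.003,-0.08,0,0,0,0],[-0.002,0.003,-0.106,0,0,0,0],[-0.002,0.003,-0.106,0,0,0,0],[-0.002,0.003,-0.106,0,0,0,255]]'
python3 -m handwheel '[[0,0,0,0,0,0,255],[0,0,0,0,0,0,255],[0,0,0,0,0,0,255],[0,0,0,0,0,0,255],[0,0,0,0,0,0,255]]'
python3 -m handwheel '[[0,0,0.03,0,0,0,255],[0,0,0.06,0,0,0,255],[0,0,0.06,0,0,0,255]]'
python3 - <<'E'
from m import *
T=cap('top','t1.png');cv2.imwrite('pics/s1.png',cap('side')['pixels'][150:400,230:480,::-1].repeat(2,0).repeat(2,1))
E
```

```text
time_s: 2.8
tcp_pos: [0.6292, -0.0248, 0.0264]
tcp_rot: [0.0, 0.796, 0.605, 0.0]
contact_force: [0.1, 0.1, 0.3]
gripper_width: 0.0697
gripper_force: 0.0
time_s: 3.42
tcp_pos: [0.6294, -0.0246, 0.0265]
tcp_rot: [0.001, 0.796, 0.605, 0.001]
contact_force: [-0.6, 0.8, 6.0]
gripper_width: 0.0271
gripper_force: 59.2
time_s: 3.8
tcp_pos: [0.6299, -0.0248, 0.0877]
tcp_rot: [0.001, 0.796, 0.605, 0.002]
contact_force: [-0.1, 0.3, -2.4]
gripper_width: 0.0268
gripper_force: 59.5
```

View pics/s1.png

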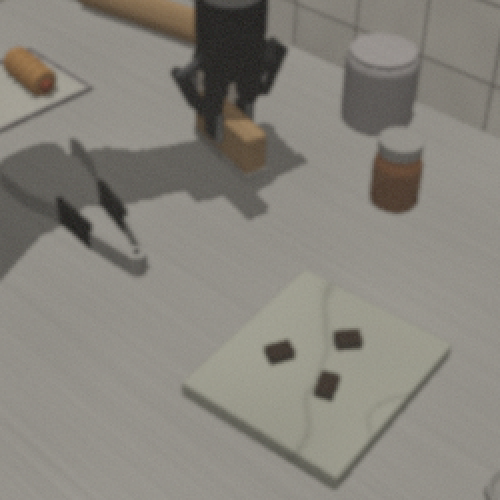

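The side crop shows the scraper gripped level and lifted. Tongs, jar and chips are undisturbed.

```bash
python3 -m handwheel '[[-0.03,-0.03,0.02,0,0,0.07,255],[-0.07,-0.075,0.02,0,0,0.14,255],[-0.11,-0.12,0.02,0,0,0.21,255],[-0.14,-0.16,0.02,0,0,0.28,255],[-0.175,-0.2,0.02,0,0,0.362,255]]'
python3 -m handwheel '[[-0.02,-0.025,0,0,0,0,255],[-0.043,-0.047,0,0,0,0,255],[-0.043,-0.047,0,0,0,0,255]]'
```

```text
time_s: 4.53
tcp_pos: [0.4521, -0.2254, 0.1044]
tcp_rot: [-0.001, 0.673, 0.739, -0.0]
contact_force: [0.1, -0.9, -2.4]
gripper_width: 0.027
gripper_force: 59.7
time_s: 4.9
tcp_pos: [0.4079, -0.2731, 0.1045]
tcp_rot: [-0.001, 0.676, 0.737, -0.001]
contact_force: [-0.9, 0.3, -1.5]
gripper_width: 0.0269
gripper_force: 59.7
```

```bash
python3 -m handwheel '[[0.003,0.001,-0.03,0,0,0,255],[0.003,0.001,-0.045,0,0,0,255],[0.003,0.001,-0.05,0,0,0,255],[0.003,0.001,-0.054,0,0,0,255],[0.003,0.001,-0.054,0,0,0,255]]'
```

```text
time_s: 5.52
tcp_pos: [0.4137, -0.2706, 0.0515]
tcp_rot: [0.0, 0.675, 0.738, 0.0]
contact_force: [0.7, -1.1, -1.5]
gripper_width: 0.027
gripper_force: 59.7
```

```bash
python3 -m handwheel '[[0,0,-0.003,0,0,0,255],[0.012,0.001,-0.003,0,0,0,255],[0.027,0.002,-0.003,0,0,0,255],[0.042,0.0035,-0.003,0,0,0,255],[0.057,0.005,-0.003,0,0,0,255]]'
python3 -m handwheel '[[0.015,0.001,0,0,0,0,255],[0.03,0.0025,0,0,0,0,255],[0.045,0.004,0,0,0,0,255],[0.06,0.005,0,0,0,0,255],[0.075,0.0065,0,0,0,0,255]]'
python3 - <<'E'
from m import *
cv2.imwrite('pics/s2.png',cap('side')['pixels'][230:410,300:480,::-1].repeat(3,0).repeat(3,1))
E
```

```text
time_s: 6.15
tcp_pos: [0.472, -0.2653, 0.0483]
tcp_rot: [0.0, 0.674, 0.738, 0.0]
contact_force: [0.2, -0.3, -1.6]
gripper_width: 0.0272
gripper_force: 59.7
time_s: 6.78
tcp_pos: [0.5465, -0.2591, 0.0483]
tcp_rot: [0.0, 0.675, 0.738, -0.0]
contact_force: [0.7, -0.2, -1.1]
gripper_width: 0.0271
gripper_force: 59.7
```

View pics/s2.png

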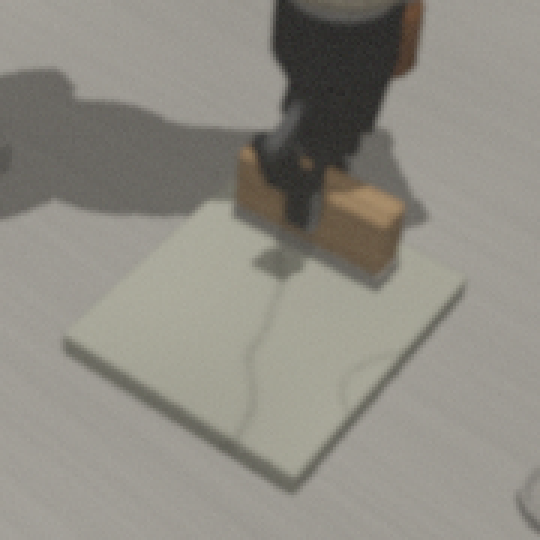

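The crop shows the slab clean behind the scraper, with all chips ahead of it.

```bash
python3 -m handwheel '[[0.015,0.001,0,0,0,0,255],[0.03,0.0025,0,0,0,0,255],[0.045,0.004,0,0,0,0,255],[0.06,0.005,0,0,0,0,255],[0.068,0.006,0,0,0,0,255]]'
python3 -m handwheel '[[0,0,0,0,0,0,255],[0,0,0.02,0,0,0,255],[0,0,0.05,0,0,0,255],[0,0.05,0.07,0,0,-0.07,255],[0,0.1,0.07,0,0,-0.14,255]]'
python3 -m handwheel '[[0,0.05,0,0,0,-0.07,255],[0.01,0.1,0,0,0,-0.14,255],[0.01,0.125,0,0,0,-0.14,255],[0.01,0.125,0,0,0,-0.14,255]]'
python3 - <<'E'
from m import *
cv2.imwrite('pics/s3.png',cap('side')['pixels'][200:420,290:490,::-1].repeat(2,0).repeat(2,1))
T=cap('top')
for b in blobs(T,(405,200,540,390),dark,20): print(b[0],b[1].round(1),onz(T,*b[1],.006).round(3))
E
```

```text
time_s: 7.45
tcp_pos: [0.6182, -0.2532, 0.0514]
tcp_rot: [0.003, 0.674, 0.739, 0.002]
contact_force: [3.6, 0.5, 3.3]
gripper_width: 0.0275
gripper_force: 60.4
time_s: 8.07
tcp_pos: [0.6144, -0.153, 0.1208]
tcp_rot: [0.001, 0.726, 0.688, 0.001]
contact_force: [1.3, 1.3, -1.2]
gripper_width: 0.0272
gripper_force: 59.7
time_s: 8.57
tcp_pos: [0.6236, -0.0247, 0.1186]
tcp_rot: [-0.001, 0.77, 0.639, 0.0]
contact_force: [-0.1, -0.4, -1.8]
gripper_width: 0.0277
gripper_force: 59.7
118 [469.6 241. ] [ 0.629 -0.262  0.006]
118 [483.  239.8] [ 0.631 -0.289  0.006]
114 [448.3 242.9] [ 0.625 -0.22   0.006]
82 [409.4 213.7] [ 0.682 -0.145  0.006]
34 [405.4 244.8] [ 0.62  -0.136  0.006]
```

View pics/s3.png

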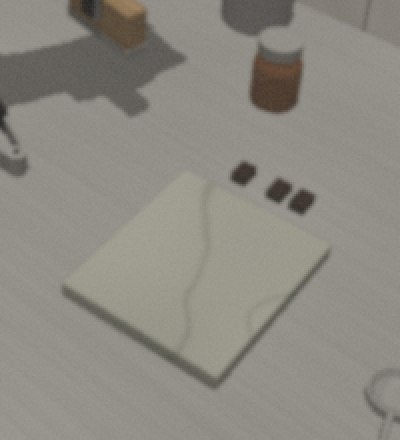

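The slab is empty and the three chips lie on the bench beyond its far edge, at x ≈ 0.63. Now I set the scraper down.

```bash
python3 -m handwheel '[[0.01,0,-0.05,0,0,0,255],[0.015,0,-0.075,0,0,0,255],[0.015,0,-0.085,0,0,0,255],[0.015,0,-0.09,0,0,0,255],[0.015,0,-0.0915,0,0,0,255]]'
python3 -m handwheel '[[0,0,0,0,0,0,255],[0,0,0,0,0,0,180],[0,0,0,0,0,0,0],[0,0,0,0,0,0,0],[0,0,0,0,0,0,0]]'
```

```text
time_s: 9.3
tcp_pos: [0.6389, -0.0287, 0.0276]
tcp_rot: [0.0, 0.771, 0.637, 0.0]
contact_force: [0.1, 0.1, -0.5]
gripper_width: 0.0271
gripper_force: 59.7
time_s: 9.93
tcp_pos: [0.6387, -0.0281, 0.0269]
tcp_rot: [0.0, 0.771, 0.637, 0.0]
contact_force: [0.2, -0.5, -0.3]
gripper_width: 0.0798
gripper_force: 0.0
```

```bash
python3 -m handwheel '[[0,0,0.05,0,0,0,0],[0,0,0.08,0,0,0,0],[-0.05,0.025,0.08,0,0,0,0],[-0.1,0.05,0.08,0,0,0,0],[-0.153,0.073,0.06,0,0,-0.007,0]]'
python3 -m handwheel '[[0,0,0,0,0,0,0],[0,0,0,0,0,0,0]]'
python3 - <<'E'
from m import *
S=cap('side'); o=observe(); p=proj(S,o['tcp_pos']);print(o['tcp_pos'],p)
cv2.imwrite('pics/s4.png',S['pixels'][150:300,200:400,::-1].repeat(3,0).repeat(3,1))
E
```

```text
time_s: 10.55
tcp_pos: [0.4852, 0.0457, 0.0876]
tcp_rot: [0.001, 0.773, 0.634, 0.001]
contact_force: [0.2, 1.0, -1.1]
gripper_width: 0.0854
gripper_force: 0.0
time_s: 10.8
tcp_pos: [0.4864, 0.045, 0.0872]
tcp_rot: [0.0, 0.773, 0.634, 0.0]
contact_force: [0.9, -0.4, 0.7]
gripper_width: 0.0852
gripper_force: 0.0
[0.4871019  0.04465406 0.08726475] [276.04029671 231.07630613]
```

View pics/s4.png

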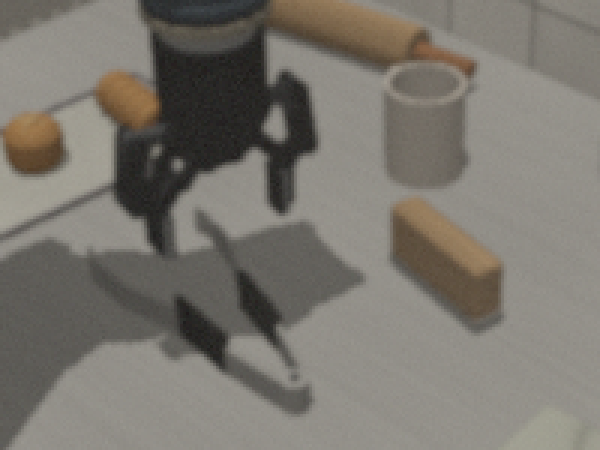

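The scraper stands on the bench by itself, and the open fingers straddle the tongs' pads. I descend and pinch in small steps.

```bash
python3 -m handwheel '[[0,0,-0.04,0,0,0,0],[0,0,-0.065,0,0,0,0],[0,0,-0.078,0,0,0,0],[0,0,-0.084,0,0,0,0],[0,0,-0.084,0,0,0,0]]'
python3 -m handwheel '[[0,0,0,0,0,0,70],[0,0,0,0,0,0,70],[0,0,0,0,0,0,70]]'
python3 -m handwheel '[[0,0,0,0,0,0,90],[0,0,0,0,0,0,90],[0,0,0,0,0,0,90]]'
```

```text
time_s: 11.48
tcp_pos: [0.486, 0.0447, 0.003]
tcp_rot: [0.0, 0.773, 0.634, 0.0]
contact_force: [0.0, 0.2, 0.7]
gripper_width: 0.0855
gripper_force: 0.0
time_s: 11.85
tcp_pos: [0.4858, 0.0451, 0.0031]
tcp_rot: [0.0, 0.773, 0.634, 0.0]
contact_force: [0.0, -0.4, 0.1]
gripper_width: 0.0619
gripper_force: 0.0
time_s: 12.22
tcp_pos: [0.4859, 0.045, 0.0032]
tcp_rot: [0.0, 0.773, 0.634, 0.0]
contact_force: [-0.8, 0.7, 6.1]
gripper_width: 0.0557
gripper_force: 8.4
```

```bash
python3 -m handwheel '[[0,0,0,0,0,0,105],[0,0,0,0,0,0,116],[0,0,0,0,0,0,116],[0,0,0,0,0,0,116]]'
python3 -m handwheel '[[0,0,0.01,0,0,0,116],[0,0,0.03,0,0,0,116],[0,0,0.06,0,0,0,116],[0,0,0.06,0,0,0,116]]'
python3 - <<'E'
from m import *
S=cap('side');T=cap('top')
cv2.imwrite('pics/s5.png',np.vstack([S['pixels'][150:300,180:380],T['pixels'][220:370,200:400]])[:,:,::-1].repeat(2,0).repeat(2,1))
E
```

```text
time_s: 12.72
tcp_pos: [0.4865, 0.0451, 0.0038]
tcp_rot: [0.0, 0.773, 0.634, 0.001]
contact_force: [-0.1, 0.2, 13.5]
gripper_width: 0.0467
gripper_force: 11.9
time_s: 13.22
tcp_pos: [0.4865, 0.045, 0.0645]
tcp_rot: [0.001, 0.773, 0.634, 0.001]
contact_force: [0.4, 0.3, -2.5]
gripper_width: 0.0466
gripper_force: 8.0
```

View pics/s5.png

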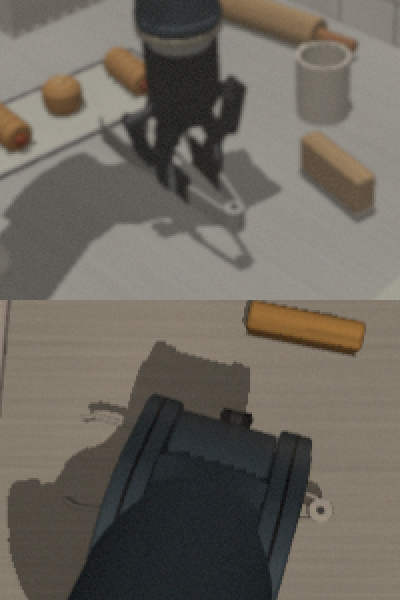

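The tongs are lifted, pinched lightly (46.6 mm) and level, with the jaws visible left of the hand at about (245,274) and (234,318) in the top view. Next I move to above the bun.

```bash
python3 -m handwheel '[[0.007,0.04,0.02,0,0,0.03,116],[0.014,0.08,0.03,0,0,0.06,116],[0.021,0.12,0.03,0,0,0.09,116],[0.028,0.16,0.03,0,0,0.12,116],[0.034,0.196,0.03,0,0,0.141,116]]'
python3 -m handwheel '[[0,0,0,0,0,0,116],[0,0,0,0,0,0,116]]'
python3 - <<'E'
from m import *
S=cap('side');T=cap('top');o=observe()
print(o['tcp_pos'],o['tcp_rot'])
a=cv2.resize(T['pixels'][210:370,110:290],None,fx=3.3,fy=3.3)
b=cv2.resize(S['pixels'][150:270,140:320],None,fx=3.3,fy=3.3)
cv2.imwrite('pics/s6.png',cv2.resize(np.vstack([a,b]),None,fx=.645,fy=.645)[:,:,::-1])
cv2.imwrite('pics/a6.png',a[:,:,::-1])
E
```

```text
time_s: 13.95
tcp_pos: [0.5189, 0.2423, 0.0915]
tcp_rot: [-0.0, 0.726, 0.688, -0.001]
contact_force: [0.3, 0.2, -1.4]
gripper_width: 0.0463
gripper_force: 8.0
time_s: 14.2
tcp_pos: [0.5189, 0.24, 0.0918]
tcp_rot: [-0.0, 0.727, 0.687, -0.001]
contact_force: [-0.0, 0.4, -1.5]
gripper_width: 0.0467
gripper_force: 8.0
[0.51924581 0.23944892 0.09232195] [ 2.84559127e-05  7.27233592e-01  6.86389675e-01 -7.18359961e-04]
```

View pics/s6.png

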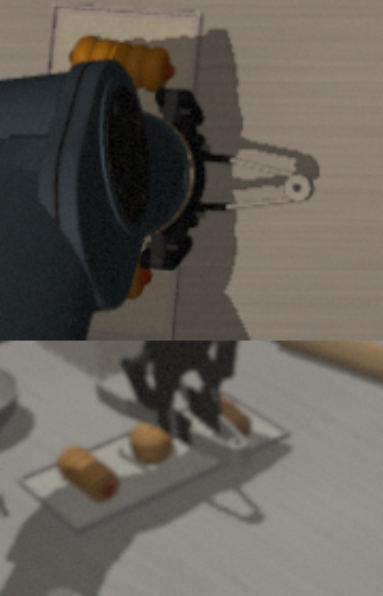

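The top half shows the hand above the tray's −y edge, with the pivot ring at full-frame (250,298). In the side half the jaws straddle the view of the bun, and the rolls and bun are undisturbed.

Run:
```python
from m import *
T=cap('top');S=cap('side');o=observe();p=o['tcp_pos']
print(tri(T,(250,298),S,(253,195.5)), onz(T,250,298,.101),onz(T,250,298,.11))
w,x,y,z=o['tcp_rot'];ty=np.array([2*x*y,1-2*x*x]);print('tool y ang',np.degrees(np.arctan2(ty[1],ty[0])))
for z in(.101,.11):
    d=p[:2]-onz(T,250,298,z)[:2];print(np.linalg.norm(d),np.degrees(np.arctan2(d[1],d[0])), 'jaw',onz(T,250,298,z)[:2]+d/np.linalg.norm(d)*.19)
# predicted side pixels of jaw tips (left/right, bottom/top) for level tongs
g=p-[0,0,.003];a=np.radians(86.8)
for s in(-1,1):
    for zz in(0,.026):
        X=np.array([g[0]+.138*np.cos(a)+s*.038*np.sin(a),g[1]+.138*np.sin(a)-s*.038*np.cos(a),g[2]+zz]);print(s,zz,proj(S,X).round(1),proj(T,X).round(1))
b=blobs(S,(195,175,240,215),orange,25);print([(x[0],x[1]) for x in b])
cv2.imwrite('pics/s7.png',cv2.resize(S['pixels'][160:240,160:280],None,fx=6,fy=6,interpolation=cv2.INTER_CUBIC)[:,:,::-1])
```

```text
(array([0.51313078, 0.14853956, 0.11926459]), np.float64(0.0002707669329359083)) [0.5132734  0.15117864 0.101     ] [0.5131517  0.14992104 0.11      ]
tool y ang -3.3094526590180173
0.08873852347076007 85.95923495484955 jaw [0.52666198 0.34070633]
0.09000157774204634 85.93837153727844 jaw [0.5266093  0.33944385]
-1 0 [187.  174.9] [123.1 310.2]
-1 0.026 [185.3 165.7] [117.5 310.3]
1 0 [213.  164.6] [127.3 267.7]
1 0.026 [211.6 155.5] [121.9 266.7]
[(270, array([210.42222222, 197.64074074]))]
```

View pics/s7.png

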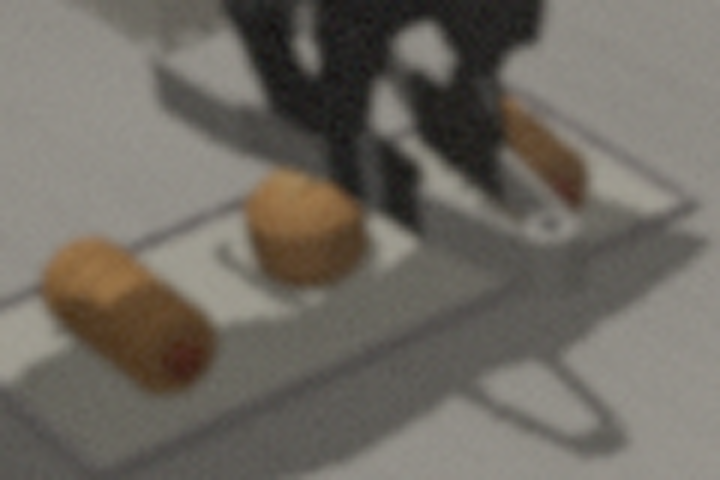

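The crop shows the near jaw's strip reaching its tip at full-frame (186,171)–(187.5,177.5), about 4 px lower than for level tongs. That is a nose droop of roughly 3–4°, so I pitch up by 0.06 rad and then lower over the bun.

```bash
python3 -m handwheel '[[0,0.002,0,0.03,0,0,116],[0,0.005,0,0.06,0,0,116],[0,0.005,-0.015,0.06,0,0,116],[0,0.005,-0.03,0.06,0,0,116],[0,0.005,-0.04,0.06,0,0,116]]'
python3 -m handwheel '[[0,0,-0.01,0,0,0,116],[0,0,-0.02,0,0,0,116],[0,0,-0.03,0,0,0,116],[0,0,-0.034,0,0,0,116],[0,0,-0.034,0,0,0,116]]'
python3 - <<'E'
from m import *
S=cap('side');T=cap('top');o=observe();print(o['tcp_pos'],o['torque'])
print([(x[0],x[1].round(1)) for x in blobs(S,(190,175,240,225),orange,25)[:2]])
E
```

```text
time_s: 15.02
tcp_pos: [0.5189, 0.2458, 0.0511]
tcp_rot: [-0.022, 0.726, 0.687, 0.02]
contact_force: [-0.2, 0.2, -1.3]
gripper_width: 0.0469
gripper_force: 8.0
time_s: 15.65
tcp_pos: [0.5195, 0.2458, 0.0186]
tcp_rot: [-0.022, 0.726, 0.687, 0.02]
contact_force: [-0.7, 0.1, -1.4]
gripper_width: 0.0466
gripper_force: 8.0
[0.51979781 0.24592928 0.01904882] [-0.02768489  0.02868376 -0.0013118 ]
[(53, array([191.7, 217. ])), (36, array([214.8, 193.1]))]
```

```bash
python3 -m handwheel '[[0,0,0,0,0,0,125],[0,0,0,0,0,0,132],[0,0,0,0,0,0,138],[0,0,0,0,0,0,143],[0,0,0,0,0,0,147]]'
python3 -m handwheel '[[0,0,0,0,0,0,151],[0,0,0,0,0,0,155],[0,0,0,0,0,0,160],[0,0,0,0,0,0,160]]'
```

```text
time_s: 16.38
tcp_pos: [0.5197, 0.2459, 0.0189]
tcp_rot: [-0.022, 0.726, 0.687, 0.021]
contact_force: [1.1, 0.3, -1.2]
gripper_width: 0.0361
gripper_force: 12.7
time_s: 16.88
tcp_pos: [0.5196, 0.2459, 0.0188]
tcp_rot: [-0.022, 0.726, 0.687, 0.021]
contact_force: [0.4, -1.5, -1.0]
gripper_width: 0.0342
gripper_force: 60.8
```

```bash
python3 -m handwheel '[[0,0,0,0,0,0,170],[0,0,0.01,0,0,0,170],[0,0,0.025,0,0,0,170],[0,0,0.045,0,0,0,170],[0,0,0.065,0,0,0,170]]'
python3 -m handwheel '[[0,0,0.02,0,0,0,170],[0,0,0.04,0,0,0,170],[0,0,0.06,0,0,0,170],[0,0,0.075,0,0,0,170],[0,0,0.075,0,0,0,170]]'
python3 - <<'E'
from m import *
S=cap('side','s8.png');T=cap('top','t8.png');o=observe();print(o['tcp_pos'])
print([(x[0],x[1].round(1)) for x in blobs(S,(150,100,260,215),orange,25)[:5]],[(x[0],x[1].round(1)) for x in blobs(T,(100,200,215,370),orange,25)[:5]])
p=np.array(o['tcp_pos']);X=[p[0]+.0065,p[1]+.105,p[2]+.007];print(X,proj(S,X),proj(T,X))
E
```

```text
time_s: 17.5
tcp_pos: [0.5196, 0.2459, 0.0854]
tcp_rot: [-0.022, 0.726, 0.687, 0.021]
contact_force: [0.6, -0.5, -1.7]
gripper_width: 0.0343
gripper_force: 60.8
time_s: 18.12
tcp_pos: [0.5201, 0.2462, 0.1602]
tcp_rot: [-0.022, 0.726, 0.687, 0.022]
contact_force: [-0.1, -0.4, -2.9]
gripper_width: 0.0343
gripper_force: 60.8
[0.51921635 0.24594689 0.15856879]
[(368, array([165.1, 104.8])), (261, array([178.3, 208.4])), (200, array([245., 188.])), (42, array([150.9, 138. ])), (41, array([196.2, 142.7]))] [(391, array([176.5, 238.2])), (46, array([174.3, 343.5])), (26, array([150.4, 228.3]))]
[np.float64(0.5257163466667716), np.float64(0.35094689318704486), np.float64(0.16556879163077787)] [201.50229891 146.05519329] [123.90828106 288.48019342]
```

The bun is off the tray: its spot there is empty and both rolls are in place. I carry it to the slab.

```bash
python3 -m handwheel '[[0,-0.02,0,0,0,0,170],[0,-0.055,0,0,0,0,170],[0,-0.095,0,0,0,0,170],[0,-0.135,0,0,0,0,170],[0,-0.175,0,0,0,0,170]]'
python3 -m handwheel '[[0,-0.04,0,0,0,0,170],[0,-0.08,0,0,0,0,170],[-0.005,-0.12,0,0,0,0,170],[-0.01,-0.16,0,0,0,0,170],[-0.015,-0.2,0,0,0,0,170]]'
python3 -m handwheel '[[-0.006,-0.04,0,0,0,0,170],[-0.012,-0.08,0,0,0,0,170],[-0.018,-0.12,0,0,0,0,170],[-0.022,-0.16,0,0,0,0,170],[-0.025,-0.195,0,0,0,0,170]]'
python3 -m handwheel '[[-0.002,-0.025,-0.01,0,0,0,170],[-0.002,-0.04,-0.02,0,0,0,170],[-0.002,-0.047,-0.028,0,0,0,170],[-0.002,-0.047,-0.028,0,0,0,170],[-0.002,-0.047,-0.028,0,0,0,170]]'
python3 - <<'E'
from m import *
S=cap('side','s9.png');T=cap('top','t9.png');o=observe();p=np.array(o['tcp_pos']);print(p)
X=p+[.007,.0995,.007];print(X,proj(S,X),proj(T,X))
a=blobs(S,(250,150,460,400),orange,40);b=blobs(T,(395,225,560,390),orange,40)
print([(x[0],x[1].round(1)) for x in a[:4]],[(x[0],x[1].round(1)) for x in b[:4]])
for x in a[:3]:
  for y in b[:3]:
    P,e=tri(T,y[1],S,x[1])
    if e<.02: print(P.round(4),e)
E
```

```text
time_s: 18.85
tcp_pos: [0.5188, 0.0682, 0.1582]
tcp_rot: [-0.022, 0.727, 0.686, 0.02]
contact_force: [0.0, -0.9, -2.5]
gripper_width: 0.0344
gripper_force: 60.7
time_s: 19.48
tcp_pos: [0.5032, -0.1315, 0.1583]
tcp_rot: [-0.022, 0.727, 0.686, 0.02]
contact_force: [0.8, -0.3, -2.2]
gripper_width: 0.0342
gripper_force: 60.8
time_s: 20.1
tcp_pos: [0.4776, -0.3265, 0.1582]
tcp_rot: [-0.022, 0.727, 0.686, 0.02]
contact_force: [1.0, 0.1, -2.0]
gripper_width: 0.0341
gripper_force: 60.8
time_s: 20.72
tcp_pos: [0.4779, -0.3701, 0.1309]
tcp_rot: [-0.022, 0.726, 0.687, 0.021]
contact_force: [0.1, 0.7, -2.0]
gripper_width: 0.0345
gripper_force: 60.7
[ 0.47807888 -0.37028784  0.13116572]
[ 0.48507888 -0.27078784  0.13816572] [394.30853642 282.16703882] [497.65992692 316.20997579]
[(339, array([395.9, 280.7])), (249, array([423.7, 241.2])), (63, array([252.2, 189. ])), (61, array([346. , 168.1]))] [(802, array([499.1, 317.8]))]
[ 0.4837 -0.2728  0.1433] 0.0033546676078364695
```

The bun measures (0.484, −0.273, 0.143), which is over the slab's middle with its bottom about 10 cm above the top face. I settle briefly, check the rest and hand in.

```bash
python3 -m handwheel '[[0,0,0,0,0,0,170],[0,0,0,0,0,0,170],[0,0,0,0,0,0,170],[0,0,0,0,0,0,170]]'
python3 - <<'E'
from m import *
T=cap('top')
for n,r,f in(('scr',(315,205,395,265),orange),('chips',(435,225,500,255),dark),('rolls',(110,200,215,370),orange)):
    print(n,[(x[0],x[1].round(1).tolist()) for x in blobs(T,r,f,40)])
b=blobs(T,(470,280,530,350),orange,40);print(b[0][:2])
print(ctrl.sign_off())
E
```

```text
time_s: 21.32
tcp_pos: [0.4776, -0.3711, 0.1308]
tcp_rot: [-0.022, 0.726, 0.687, 0.021]
contact_force: [0.3, 0.1, -2.5]
gripper_width: 0.0341
gripper_force: 60.7
scr [(987, [352.1, 233.3])]
chips [(125, [483.1, 240.0]), (123, [448.4, 242.9]), (120, [469.6, 241.1])]
rolls [(980, [154.8, 337.9]), (929, [166.4, 239.5])]
(785, array([499.77961783, 318.00254777]))
the job is handed in; nothing more can be done
None
```

The job is handed in at about 21 s: all three chocolate pieces are on the bench, the scraper stands clear of the slab, and the squeezed tongs hold the bun about 10 cm above the middle of the slab.

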